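# Shelve a thick volume in the counter trough

### The arm

A 6-joint arm with a two-finger parallel gripper is mounted at the origin on the work surface. World frame = base frame: x ahead of the robot, y to its left, z up, the work surface at z = 0. Lengths are in m, angles in degrees, forces in N, time in s.
With the tool pointing down it reaches from about 0.4 to 0.825 m from the base axis. Payload 7 kg.
Tool frame: the origin (TCP) lies at the very end of the fingers, on their centre line; the grasp point (between the pads) lies 19 mm behind it; z points along the fingers, y is the line along which they close (so a half turn about z gives the same grasp; the last joint's range is limited). The gripper opens to 88 mm and grips with 3 to 60 N. Pads are 19 mm wide; open, the fingers measure 130 mm over their backs; the gripper's body (78 mm by 193 mm) begins 47 mm behind the grasp point.
Start: joints at [92.137, 20.546, 0.682, 0, -70.136, -16.507], TCP at [0.168, 0.654, 0.205] pointing down, gripper open.
Joint ranges: [-176.03, 176.03], [-82.01, 121.73], [-58.28, 71.71], [-173.87, 95.51], [-174.79, -0.11], [-173.66, 173.66]. Speed limits (degrees/s): [136.94, 136.94, 172.46, 180, 180, 180].

### API

Orientations are given as [roll, pitch, yaw] about the fixed x, y, z axes, in that order (R = Rz(yaw) Ry(pitch) Rx(roll)).
In Python, from plant import ctrl, viewer gives the robot as it stands.
- The arm moves only by the tool servo_tool, never from a script. Its argument "rows" is a list of rows, each a list of 6 numbers: the shift along the world's x, y, z in mm, then the turn, a rotation vector about the world's x, y, z in degrees. A call has 1 to 5 rows; each row shifts and turns the commanded pose from where the row before left it; what a row does not reach is not made up. A row lasts 1/12 s, in which the tool goes at most 41.7 mm and 7.16 degrees, less where a joint would pass 70% of its speed; a pose out of reach is approached as far as the arm can. A call is refused whole if a number of a shift passes 41.7 or a number of a turn 7.16, either way. A call with a gripper value outside its range is refused whole. "fingers" is the finger opening in mm, from 0 to 87.6, set as the call begins (left out, the last holds). The fingers move at their own pace and stop on an object; the grip force is fixed at half the most. Time passes only in rows, so rows that do not move let the fingers close. It gives the time, the measured TCP pose, the force and the opening at its end, in the units of the state.
- ctrl.get_obs(): the state, without advancing time (a new reading comes with each control period).
- viewer.snapshot(name): name is "scene" or "top" or "wrist"; returns (picture, depth): 420x560x3 uint8, red, green, blue; 420x560 float32, m along the optical axis (not along the pixel's ray), 0 where there is no reading.
- viewer.calibration(name): a dict with "fx", "fy", "cx", "cy" (pixels), "k1" (the pictures are not rectified: a ray, as slopes to the right and down, at radius r is drawn at 1 + k1 r^2 times it, then the intrinsics apply), "origin" and "rotation" of the camera in the world. Camera axes: x right, y up, looking along -z (the intrinsics and any distortion apply to the point x, -y, -z); pixel columns grow to the right and rows downward; lengths in m; the calibration is good to about 2 mm. A picture is of the moment at which its call begins: read the wrist's pose just before it. calibration takes no time and is no camera call; for the wrist camera it gives the pose at the moment of the call.
- ctrl.close_job(): hands the job in, once; it reports no verdict.
The state is a dict: "clock": time; "joint_pos": joint angles; "qvel": joint speeds; "tau": joint torques, N m; "tool_pos": TCP position; "orientation": TCP orientation; "force": force on the tool from outside, world axes, zero at the start; "moment": the same for the moment, N m; "opening": finger opening in m.
Only numpy, scipy, OpenCV 4.12 (cv2) and the standard library are available. Lean on these libraries where they do the work, as an engineer would, in place of code of your own. Each camera call takes 0.05 s, during which the arm holds its last target. There are 200 camera calls.

### The job

On the bookshop counter a wooden trough holds a row of small dictionaries, with a gap between the red and the blue one that is too narrow for the thick green volume standing nearby. Push the neighbours apart along the trough to open the gap, then stand the green volume upright between the red and the blue dictionary, square in the row, lowering it gently to the trough's floor rather than dropping it. Both dictionaries must stay standing in the trough; let go at the end.

Things in the scene. Friction and masses are not known exactly. Their poses are not given: they have to be found in the camera images.
- green_volume: thick hardback, plain green cover, standing upright on the counter, loose, 0.3 to 0.5 kg: 104 mm deep (its x, spine at -x), 52 mm thick (its y; grip it across this, near the top), 138 mm tall. Origin: centre of its underside; z up. An orange volume of the same size stands near it and is not wanted; either may be nearer the trough
- red_dictionary: chunky pocket dictionary, plain red cover, spine up, across the trough: 112 mm long (its x), 46 thick (y), 76 tall; 0.2 to 0.33 kg, loose; left or right of the gap. Origin: centre of its underside, on the trough floor; z up. Away from the gap a loose cream or brown one, 40 thick, touches it and slides along with it. It slides if pushed less than 30 mm above the trough floor, tips if pushed near the top
- blue_dictionary: chunky pocket dictionary, plain blue cover, spine up, across the trough: 112 mm long (its x), 46 thick (y), 76 tall; 0.2 to 0.33 kg, loose; left or right of the gap. Origin: centre of its underside, on the trough floor; z up. Away from the gap a loose cream or brown one, 40 thick, touches it and slides along with it. It slides if pushed less than 30 mm above the trough floor, tips if pushed near the top
- trough: low wooden book trough fixed to the counter. Origin: centre of its underside; y along the row, x across, z up. Inside 130 (x) by 314 mm (y), walls 8 thick; floor 10 mm above the underside; long walls 38, end walls 60 mm high above the counter. In it: two dictionaries touching, a 42 mm gap, two more touching; 40 to 60 mm of free floor at each end
Things that resemble listed ones, but are neither listed nor needed, are in the scene too. There is more than one size of the red_dictionary; the job needs the larger. Of the things shaped like the blue_dictionary, the blue one is meant.

How it is judged:
By the outcome, as a careful person would: the job done as asked, in the order asked, and still so for the second after the job is handed in, with the robot touching nothing.
It also fails if it takes over 58 s, if anything falls off the work surface, if the arm or the gripper's body presses on something with over 40 N, if the wrist force passes 120 N, or if a joint passes its speed limit or range.

## Working session

There is one attempt and no reset: what is moved stays moved. The work goes in short steps, Python scripts to look and compute and a tool call to move; the robot and the scene stay as the last step left them, time stands still between calls to the robot, and variables do not carry over. Pictures are saved under pics/ and viewed, on a budget of 10 in all, crops included, one or two more only if the job needs it, and the job is handed in when it is done.

Besides the shell and the picture viewer there is one more tool, called as name([rows], argument=value, ...), one row to a line, values as JSON. servo_tool: Moves the arm, as the interface text tells. Its arguments: {"type":"object","properties":{"rows":{"type":"array","items":{"type":"array","items":{"type":"number"}}},"fingers":{"type":"number"}},"required":["rows"]}

```bash
mkdir -p pics; ls; python3 - <<'E'
from plant import ctrl, viewer
import numpy as np, cv2
for n in("scene","top"):
    p,d=viewer.snapshot(n); np.savez(f"pics/{n}0.npz",p=p,d=d)
    cv2.imwrite(f"pics/{n}0.png",p[...,::-1]); c=viewer.calibration(n); print(n,c)
print(ctrl.get_obs())
E
```

```text
pics
scene {'fx': 387.62315842830753, 'fy': 387.62315842830753, 'cx': 279.6364701001226, 'cy': 203.09241555473304, 'k1': -0.03155523044797789, 'origin': array([ 1.17816181, -0.28124674,  0.85854493]), 'rotation': array([40.33258757, -0.1235502 , 66.31364565])}
top {'fx': 471.4180064525731, 'fy': 471.4180064525731, 'cx': 284.3046050241593, 'cy': 202.7883856999798, 'k1': -0.15288828416609546, 'origin': array([3.22119291e-01, 2.05157838e-06, 1.33509982e+00]), 'rotation': array([  8.65622824,   0.94120551, -89.69428621])}
{'clock': 0.1, 'joint_pos': array([ 9.21353699e+01,  2.05879911e+01,  6.38989682e-01, -1.41895384e-02,
       -7.01356550e+01, -1.65056305e+01]), 'qvel': array([ 0.05317772, -0.11565156,  0.10147981,  0.10450388, -0.0243621 ,
       -0.07423178]), 'tau': array([-1.84630233e-03, -5.84167850e+01,  2.93751276e+01,  7.01544240e+00,
        1.02132914e-02, -5.56771636e-05]), 'tool_pos': array([0.16747632, 0.6534191 , 0.20371985]), 'orientation': array([ 1.79915042e+02, -1.12633701e-02, -1.43750836e+01]), 'force': array([-0.66447633, -0.05352043, -0.03398002]), 'moment': array([ 0.05951483, -0.01785687, -0.0239845 ]), 'opening': 0.08764925630893718}
```

View pics/top0.png

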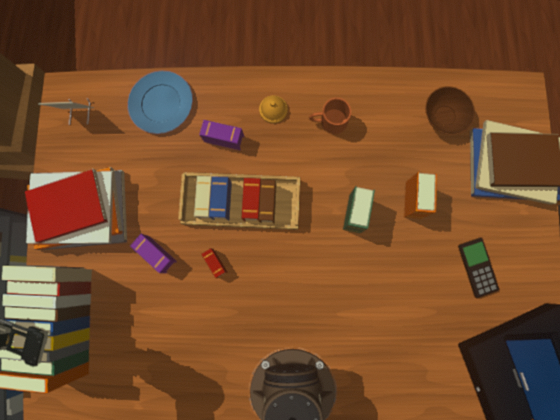

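View pics/scene0.png

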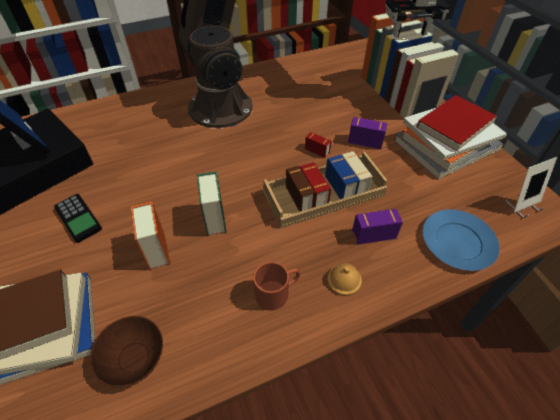

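The top view shows the trough around (240,201). Left to right it holds cream, blue (219,197), the gap, red (253,200) and brown. The green volume's top is at (361,205) and the unwanted orange one's at (426,190). The small red decoy is at (214,262) on the counter. Now I'll measure.

```bash
cat > h.py <<'E'
import numpy as np, cv2
from scipy.spatial.transform import Rotation as Ro
def ray(c,u,v):
    pts=np.stack([np.asarray(u,float).ravel(),np.asarray(v,float).ravel()],1)[:,None]
    K=np.array([[c["fx"],0,c["cx"]],[0,c["fy"],c["cy"]],[0,0,1]])
    q=cv2.undistortPointsIter(pts,K,np.array([c["k1"],0,0,0,0]),None,None,(3,50,1e-10))[:,0]
    d=np.c_[q[:,0],-q[:,1],-np.ones(len(q))]
    return d@Ro.from_euler("xyz",c["rotation"],degrees=True).as_matrix().T
def cloud(c,d):
    v,u=np.mgrid[:d.shape[0],:d.shape[1]]
    P=(c["origin"]+ray(c,u,v)*d.ravel()[:,None]).reshape(*d.shape,3); P[d==0]=np.nan; return P
def rect(P):
    (c,s,a)=cv2.minAreaRect((P[:,:2]*1000).astype(np.float32)); return np.round(c,1),np.round(s,1),round(a,1)
E
python3 - <<'E'
from plant import viewer
from h import *
for n in("top","scene"):
    z=np.load(f"pics/{n}0.npz"); c=viewer.calibration(n); P=cloud(c,z["d"]); np.save(f"pics/{n}P.npy",P)
    pts=[(270,300),(361,205),(426,190),(219,200),(253,200),(266,200),(203,200),(236,200),(184,200),(297,200),(45,330),(20,340)] if n=="top" else [(200,280),(210,185),(145,215),(342,170),(315,178),(325,185),(268,200),(410,40),(400,60)]
    for u,v in pts: print(n,u,v,P[v,u].round(3))
P=np.load("pics/topP.npy")
img=np.load("pics/top0.npz")["p"]; hsv=cv2.cvtColor(img,cv2.COLOR_RGB2HSV)
def box(u0,u1,v0,v1):
    m=np.zeros(img.shape[:2],bool); m[v0:v1,u0:u1]=1; return m
Z=P[...,2]
for nm,b,lo,hi in(("green",(335,385,175,240),.125,.15),("orange",(400,445,165,225),.125,.15),("books",(180,300,165,235),.075,.1),("trough",(170,310,160,240),.03,.1)):
    m=box(*b)&(Z>lo)&(Z<hi); print(nm,m.sum(),rect(P[m]),np.median(Z[m]))
H=hsv[...,0].astype(int)
for nm,cm in(("blue",(abs(H-112)<12)&(hsv[...,1]>100)),("red",((H<6)|(H>172))&(hsv[...,1]>150))):
    m=cm&box(180,300,165,235)&(Z>.078)&(Z<.1); print(nm,m.sum(),rect(P[m]),np.median(Z[m]))
big=cv2.resize(img[150:250,160:460],(800,267),interpolation=cv2.INTER_CUBIC)
cv2.imwrite("pics/crop0.png",big[...,::-1])
E
```

```text
top 270 300 [ 0.25   0.062 -0.002]
top 361 205 [ 0.501 -0.178  0.128]
top 426 190 [ 0.54  -0.35   0.131]
top 219 200 [0.519 0.198 0.086]
top 253 200 [0.52  0.106 0.085]
top 266 200 [0.519 0.071 0.088]
top 203 200 [0.519 0.241 0.087]
top 236 200 [0.532 0.161 0.007]
top 184 200 [0.526 0.304 0.042]
top 297 200 [ 0.524 -0.013  0.061]
top 45 330 [0.175 0.604 0.221]
top 20 340 [0.146 0.673 0.22 ]
scene 200 280 [ 0.663 -0.269  0.001]
scene 210 185 [ 0.489 -0.171  0.134]
scene 145 215 [ 0.52  -0.343  0.134]
scene 342 170 [0.535 0.195 0.084]
scene 315 178 [0.535 0.109 0.087]
scene 325 185 [0.57  0.122 0.088]
scene 268 200 [ 0.498 -0.017  0.014]
scene 410 40 [0.195 0.636 0.222]
scene 400 60 [0.227 0.585 0.177]
green 778 (array([ 495.1, -177.5]), array([ 51.3, 104.1]), 78.4) 0.13383420030753657
orange 778 (array([ 534.5, -347.8]), array([ 53.8, 103.7]), 85.5) 0.1339238125198009
books 2628 (array([528.7, 157.3]), array([217.1, 114.3]), 87.3) 0.08458181541784482
trough 3873 (array([529.4, 147.3]), array([330. , 148.1]), 87.7) 0.08283876890013664
blue 486 (array([528.3, 200.2]), array([ 43.7, 107.1]), 87.1) 0.0847051598239128
red 501 (array([525.4, 112.5]), array([ 43.6, 107.2]), 87.1) 0.08444785119957521
```

View pics/crop0.png

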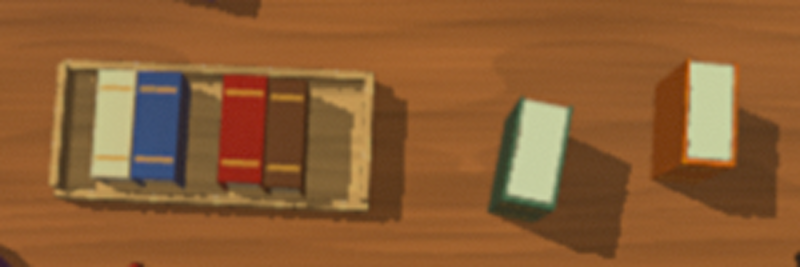

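The crop confirms it: green is at crop (540,150) and orange at (710,110), and blue and red sit either side of the gap at (160,128) and (245,128). The sizes and the 88 mm red–blue spacing agree with the description.

- **Trough:** centre (529,147), yaw about -2.5°.
- **Gap:** centre y ≈ 156.
- **Green volume:** centre (495,-177), yaw -11.6°.

Closed fingers are 42 mm wide along their closing line, so I'll turn them across the trough to fit the gap. I'll lift first, then travel.

servo_tool([
  [0, 0, 32, 0, 0, 0],
  [0, 0, 32, 0, 0, 0],
  [0, 0, 32, 0, 0, 0],
  [20, -27.6, 0, 0, 0, -4.3],
  [20, -27.6, 0, 0, 0, -4.3],
], fingers=0)

```text
clock: 0.52
tool_pos: [0.2072, 0.5996, 0.3017]
orientation: [-179.9, 0.0, -23.0]
force: [1.1, -0.4, -1.2]
opening: 0.0597
```

servo_tool([
  [20, -27.6, 0, 0, 0, -4.3],
  [20, -27.6, 0, 0, 0, -4.3],
  [20, -27.6, 0, 0, 0, -4.3],
  [20, -27.6, 0, 0, 0, -4.3],
  [20, -27.6, 0, 0, 0, -4.3],
])

```text
clock: 0.93
tool_pos: [0.3081, 0.459, 0.3003]
orientation: [180.0, -0.0, -44.7]
force: [0.5, 0.9, -0.2]
opening: 0.0264
```

servo_tool([
  [20, -27.6, 0, 0, 0, -4.3],
  [20, -27.6, 0, 0, 0, -4.3],
  [20, -27.6, 0, 0, 0, -4.3],
  [20, -27.6, 0, 0, 0, -4.3],
  [20, -27.6, 0, 0, 0, -4.3],
])

```text
clock: 1.35
tool_pos: [0.408, 0.321, 0.3005]
orientation: [180.0, 0.0, -66.2]
force: [0.1, 0.4, -0.0]
opening: 0.0007
```

servo_tool([
  [20, -27.6, 0, 0, 0, -4.3],
  [20, -27.6, 0, 0, 0, -4.3],
  [20, -27.6, 0, 0, 0, -4.3],
  [20, -27.6, 0, 0, 0, -4.3],
  [20, -27.6, 0, 0, 0, -4.3],
])

```text
clock: 1.77
tool_pos: [0.508, 0.1831, 0.3004]
orientation: [180.0, 0.0, -87.7]
force: [-0.5, 0.8, 0.0]
opening: 0.0006
```

servo_tool([
  [21.5, -26.8, 0, 0, 0, -4.8],
  [0, 0, -30, 0, 0, 0],
  [0, 0, -30, 0, 0, 0],
  [0, 0, -30, 0, 0, 0],
])

```text
clock: 2.1
tool_pos: [0.5292, 0.1569, 0.2093]
orientation: [-180.0, 0.0, -92.4]
force: [0.0, 0.4, -0.4]
opening: 0.0005
```

```bash
python3 - <<'E'
from plant import ctrl,viewer
from h import *
c=viewer.calibration("wrist"); p,d=viewer.snapshot("wrist"); P=cloud(c,d); cv2.imwrite("pics/w1.png",p[...,::-1])
print(ctrl.get_obs()["tool_pos"],c["origin"])
Z=P[...,2]; hsv=cv2.cvtColor(p,cv2.COLOR_RGB2HSV); H=hsv[...,0].astype(int)
for nm,cm in(("blue",(abs(H-112)<12)&(hsv[...,1]>100)),("red",((H<6)|(H>172))&(hsv[...,1]>150))):
    m=cm&(Z>.078)&(Z<.1); print(nm,m.sum(),rect(P[m]) if m.sum()>9 else 0)
m=(Z>.075)&(Z<.1); print(m.sum(),rect(P[m]))
E
```

```text
[0.52568231 0.15598207 0.20264889] [0.52583686 0.08431825 0.3886256 ]
blue 2918 (array([529.9, 201.3]), array([ 43.9, 110.9]), 88.0)
red 5414 (array([526.9, 114.8]), array([ 45.5, 111.6]), 87.6)
16761 (array([511.8, 173.3]), array([254.3, 424.7]), 74.5)
```

View pics/w1.png

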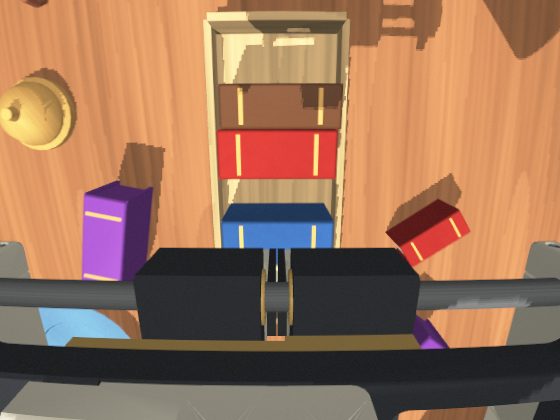

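The wrist view shows red at (278,153), blue at (278,226) and the closed fingers at (277,290). Its positions agree with the top camera to within 2 mm. The state reading differs from the move report, so I'll check that.

```bash
python3 - <<'E'
from plant import ctrl,viewer
for _ in range(3):
    o=ctrl.get_obs(); print(o["clock"],o["tool_pos"],o["orientation"],o["force"],o["qvel"].round(1)); viewer.snapshot("top")
E
```

```text
2.15 [0.52568231 0.15598207 0.20264889] [179.51274471  -0.18432458 -92.41422841] [-3.31297092 -1.42765401 -7.16427429] [ 0.6 -0.1  2.7 -0.6 -9.  -0. ]
2.2 [0.5260514  0.15609013 0.20555713] [179.53615301  -0.24533998 -92.35292235] [-1.66209467 -0.38314098 -0.272325  ] [ 0.6 -2.3  6.1  2.3 -5.1  0.1]
2.25 [0.5278097  0.15684342 0.20886054] [ 1.79771805e+02 -1.77110733e-01 -9.22855085e+01] [-0.40075739  0.8537232   1.14190045] [ 0.4 -2.1  4.5  1.6 -1.6 -0. ]
```

servo_tool([
  [0, 0, -20, 0, 0, 0],
  [0, 0, -30, 0, 0, 0],
  [0, 0, -25, 0, 0, 0],
  [0, 0, -20, 0, 0, 0],
  [0, 0, -14, 0, 0, 0],
])

```text
clock: 2.72
tool_pos: [0.5298, 0.1587, 0.1022]
orientation: [-179.9, 0.0, -92.2]
force: [-0.2, -0.2, -0.1]
opening: 0.0005
```

servo_tool([
  [0, 0, -14, 0, 0, 0],
  [0, 0, -16, 0, 0, 0],
  [0, 0, -16, 0, 0, 0],
  [0, 0, -12, 0, 0, 0],
  [0, 0, -6, 0, 0, 0],
])

```text
clock: 3.13
tool_pos: [0.5301, 0.1589, 0.0383]
orientation: [-179.9, 0.0, -92.2]
force: [-0.2, 0.6, 0.3]
opening: 0.0004
```

servo_tool([
  [0, 0, -5, 0, 0, 0],
  [0, 0, -4, 0, 0, 0],
  [0, 3, 0, 0, 0, 0],
  [0, 3, 0, 0, 0, 0],
  [0, 2, 0, 0, 0, 0],
])

```text
clock: 3.55
tool_pos: [0.5296, 0.1666, 0.0294]
orientation: [-179.9, 0.0, -92.3]
force: [-0.3, -0.4, -0.7]
opening: 0.0005
```

servo_tool([
  [0, 2, 0, 0, 0, 0],
  [0, 2, 0, 0, 0, 0],
  [0, 2, 0, 0, 0, 0],
  [0, 2, 0, 0, 0, 0],
])

```text
clock: 3.88
tool_pos: [0.529, 0.1736, 0.0288]
orientation: [180.0, -0.0, -92.3]
force: [-0.6, -4.1, 2.7]
opening: 0.0003
```

Contact at about 4 N, which suggests sliding. I'll keep going in the same slow steps.

servo_tool([
  [0, 2, 0, 0, 0, 0],
  [0, 2, 0, 0, 0, 0],
  [0, 2, 0, 0, 0, 0],
  [0, 1, 0, 0, 0, 0],
])

```text
clock: 4.22
tool_pos: [0.529, 0.181, 0.0285]
orientation: [180.0, -0.0, -92.3]
force: [1.0, -4.7, 2.4]
opening: 0.0004
```

servo_tool([
  [0, -4, 0, 0, 0, 0],
  [0, -10, 0, 0, 0, 0],
  [0, -12, 0, 0, 0, 0],
  [0, -8, 0, 0, 0, 0],
  [0, -2, 0, 0, 0, 0],
])

```text
clock: 4.63
tool_pos: [0.529, 0.1436, 0.0286]
orientation: [-180.0, 0.0, -92.3]
force: [-1.1, 1.9, -1.5]
opening: 0.0004
```

servo_tool([
  [0, -2, 0, 0, 0, 0],
  [0, -2, 0, 0, 0, 0],
  [0, -2, 0, 0, 0, 0],
  [0, -2, 0, 0, 0, 0],
])

```text
clock: 4.97
tool_pos: [0.5292, 0.137, 0.0286]
orientation: [-180.0, 0.0, -92.3]
force: [0.2, 2.3, -0.2]
opening: 0.0004
```

servo_tool([
  [0, -2, 0, 0, 0, 0],
  [0, -2, 0, 0, 0, 0],
  [0, -1, 0, 0, 0, 0],
  [0, 0, 0, 0, 0, 0],
])

```text
clock: 5.3
tool_pos: [0.5291, 0.1317, 0.0286]
orientation: [-180.0, -0.0, -92.3]
force: [0.9, 1.1, -0.7]
opening: 0.0004
```

servo_tool([
  [0, 6, 0, 0, 0, 0],
  [0, 12, 0, 0, 0, 0],
  [0, 6, 10, 0, 0, 0],
  [0, 0, 25, 0, 0, 0],
  [0, 0, 35, 0, 0, 0],
])

```text
clock: 5.72
tool_pos: [0.5272, 0.1559, 0.0974]
orientation: [179.7, -0.2, -92.2]
force: [0.7, 0.6, 0.2]
opening: 0.0005
```

servo_tool([
  [0, 0, 38, 0, 0, 0],
  [0, 0, 38, 0, 0, 0],
  [0, 0, 34, 0, 0, 0],
  [0, 0, 20, 0, 0, 0],
  [0, 0, 8, 0, 0, 0],
])

```text
clock: 6.13
tool_pos: [0.5304, 0.1571, 0.2417]
orientation: [-179.7, 0.2, -92.2]
force: [0.3, 0.4, 0.4]
opening: 0.0001
```

```bash
cat > look.py <<'E'
from plant import ctrl,viewer
from h import *
import sys
viewer.snapshot("top");viewer.snapshot("top")
def meas(n):
    c=viewer.calibration(n); p,d=viewer.snapshot(n); P=cloud(c,d); cv2.imwrite(f"pics/{n}_{sys.argv[1]}.png",p[...,::-1])
    Z=P[...,2]; hsv=cv2.cvtColor(p,cv2.COLOR_RGB2HSV); H=hsv[...,0].astype(int)
    tr=(P[...,0]>.45)&(P[...,0]<.61)&(P[...,1]>-.01)&(P[...,1]<.31)
    for nm,cm in(("blue",(abs(H-112)<12)&(hsv[...,1]>100)),("red",((H<6)|(H>172))&(hsv[...,1]>150))):
        m=tr&cm&(Z>.078)&(Z<.1); print(n,nm,m.sum(),rect(P[m]) if m.sum()>9 else 0,np.median(Z[m]).round(4))
    g=(P[...,0]>.42)&(P[...,0]<.62)&(P[...,1]>-.25)&(P[...,1]<-.1)&(Z>.125)&(Z<.15)
    if g.sum()>9: print(n,"green top",g.sum(),rect(P[g]))
for n in sys.argv[2:]: meas(n)
o=ctrl.get_obs(); print(o["clock"],o["tool_pos"],o["orientation"])
E
python3 look.py a top wrist scene
```

```text
top blue 134 (array([521., 209.]), array([33.6, 30.7]), 88.9) 0.0851
top red 485 (array([526.3,  96.3]), array([ 41.9, 107.4]), 87.5) 0.0848
top green top 781 (array([ 495. , -177.7]), array([ 51.3, 104.9]), 78.2)
wrist blue 2245 (array([529.9, 215.5]), array([ 45.4, 111.6]), 87.7) 0.085
wrist red 4712 (array([527.2,  98.8]), array([ 45.4, 111.1]), 88.3) 0.0852
scene blue 393 (array([532.3, 212.1]), array([ 46.5, 111.5]), 87.4) 0.0845
scene red 420 (array([528.8,  95.3]), array([ 46.7, 112. ]), 88.1) 0.0848
scene green top 667 (array([ 496.1, -178.7]), array([ 52.2, 105.1]), 78.6)
6.3833 [0.52808033 0.15576879 0.23504438] [ 1.79868370e+02 -6.94870993e-02 -9.22598773e+01]
```

The gap is now about 71 mm (red–blue spacing 116.8 mm), and all three views put both dictionaries upright with their tops at 0.085. The gap centre is y ≈ 156 and x ≈ 529. Next I'll go to the green volume.

servo_tool([
  [-1, -12, 0, 0, 0, 3],
  [-2.4, -24, 0, 0, 0, 5.8],
  [-2.4, -24, 0, 0, 0, 5.8],
  [-2.4, -24, 0, 0, 0, 5.8],
  [-2.4, -24, 0, 0, 0, 5.8],
], fingers=87.6)

```text
clock: 6.8
tool_pos: [0.5174, 0.0467, 0.2347]
orientation: [179.8, 0.0, -65.8]
force: [-0.2, -1.1, 0.0]
opening: 0.028
```

servo_tool([
  [-2.4, -24, 0, 0, 0, 5.8],
  [-2.4, -24, 0, 0, 0, 5.8],
  [-2.4, -24, 0, 0, 0, 5.8],
  [-2.4, -24, 0, 0, 0, 5.8],
  [-2.4, -24, 0, 0, 0, 5.8],
])

```text
clock: 7.22
tool_pos: [0.5053, -0.0733, 0.2349]
orientation: [179.9, 0.1, -36.8]
force: [-0.2, -0.2, 0.2]
opening: 0.0615
```

servo_tool([
  [-2.4, -24, 0, 0, 0, 5.8],
  [-2.4, -24, 0, 0, 0, 5.8],
  [-2.4, -24, 0, 0, 0, 5.8],
  [-2.4, -24, 0, 0, 0, 5.8],
  [-1.2, -10, 0, 0, 0, 2.3],
])

```text
clock: 7.63
tool_pos: [0.4943, -0.1801, 0.2347]
orientation: [180.0, 0.2, -11.3]
force: [-0.9, 0.6, -0.2]
opening: 0.0868
```

servo_tool([
  [0, 0, 0, 0, 0, 0],
  [0, 0, 0, 0, 0, 0],
])

```text
clock: 7.8
tool_pos: [0.4948, -0.1784, 0.235]
orientation: [180.0, 0.2, -11.7]
force: [-0.1, -0.1, -0.1]
opening: 0.0876
```

servo_tool([
  [0.5, 0.2, -15, 0, 0, 0],
  [0, 0, -22, 0, 0, 0],
  [0, 0, -25, 0, 0, 0],
  [0, 0, -25, 0, 0, 0],
  [0, 0, -20, 0, 0, 0],
])

```text
clock: 8.22
tool_pos: [0.4952, -0.1768, 0.1272]
orientation: [180.0, 0.1, -11.6]
force: [0.3, 1.0, 0.1]
opening: 0.0875
```

servo_tool([
  [0, 0, -15, 0, 0, 0],
  [0, 0, -9, 0, 0, 0],
  [0, 0, -4, 0, 0, 0],
  [0, 0, 0, 0, 0, 0],
])

```text
clock: 8.55
tool_pos: [0.4958, -0.1774, 0.1008]
orientation: [180.0, 0.1, -11.6]
force: [0.6, 0.9, 0.1]
opening: 0.0875
```

servo_tool([
  [0, 0, 0, 0, 0, 0],
  [0, 0, 0, 0, 0, 0],
  [0, 0, 0, 0, 0, 0],
  [0, 0, 0, 0, 0, 0],
  [0, 0, 0, 0, 0, 0],
], fingers=40)

```text
clock: 8.97
tool_pos: [0.4964, -0.178, 0.1021]
orientation: [-180.0, -0.1, -11.6]
force: [0.8, 0.4, 0.1]
opening: 0.06
```

servo_tool([
  [0, 0, 0, 0, 0, 0],
  [0, 0, 0, 0, 0, 0],
  [0, 0, 0, 0, 0, 0],
  [0, 0, 0, 0, 0, 0],
])

```text
clock: 9.3
tool_pos: [0.4963, -0.1779, 0.1019]
orientation: [-180.0, -0.0, -11.6]
force: [-0.1, 1.4, 3.0]
opening: 0.052
```

Gripped, and the opening reads 52.0 mm, which matches the book. Lifting now.

servo_tool([
  [0, 0, 5, 0, 0, 0],
  [0, 0, 15, 0, 0, 0],
  [0, 0, 25, 0, 0, 0],
  [0, 0, 25, 0, 0, 0],
  [0, 0, 25, 0, 0, 0],
])

```text
clock: 9.72
tool_pos: [0.4951, -0.1778, 0.1968]
orientation: [180.0, 0.1, -11.6]
force: [0.1, 0.0, -3.6]
opening: 0.0516
```

servo_tool([
  [0, 0, 18, 0, 0, 0],
  [0, 0, 12, 0, 0, 0],
  [0, 0, 5, 0, 0, 0],
  [0, 0, 0, 0, 0, 0],
])

```text
clock: 10.05
tool_pos: [0.4962, -0.1779, 0.2322]
orientation: [-180.0, -0.1, -11.6]
force: [-0.1, -0.6, -4.8]
opening: 0.0519
```

servo_tool([
  [0.6, 6, 2, 0, 0, 0],
  [1.2, 12, 2, 0, 0, 0],
  [1.8, 18, 2, 0, 0, 0.5],
  [1.8, 18, 0, 0, 0, 0.5],
  [1.8, 18, 0, 0, 0, 0.5],
])

```text
clock: 10.47
tool_pos: [0.5028, -0.1044, 0.2367]
orientation: [180.0, 0.1, -10.1]
force: [0.1, 1.1, -4.1]
opening: 0.0515
```

servo_tool([
  [1.8, 18, 0, 0, 0, 0.6],
  [1.8, 18, 0, 0, 0, 0.6],
  [1.8, 18, 0, 0, 0, 0.6],
  [1.8, 18, 0, 0, 0, 0.6],
  [1.8, 18, 0, 0, 0, 0.6],
])

```text
clock: 10.88
tool_pos: [0.5116, -0.0141, 0.2366]
orientation: [180.0, 0.1, -7.0]
force: [0.1, -0.4, -4.8]
opening: 0.052
```

servo_tool([
  [1.8, 18, 0, 0, 0, 0.6],
  [1.8, 18, 0, 0, 0, 0.6],
  [1.8, 18, 0, 0, 0, 0.6],
  [1.8, 18, 0, 0, 0, 0.6],
  [1.8, 18, 0, 0, 0, 0.6],
])

```text
clock: 11.3
tool_pos: [0.5205, 0.0758, 0.2365]
orientation: [180.0, 0.1, -4.0]
force: [0.4, 0.2, -4.2]
opening: 0.0515
```

servo_tool([
  [1.8, 18, 0, 0, 0, 0.6],
  [1.8, 18, 0, 0, 0, 0.6],
  [1.8, 18, 0, 0, 0, 0.6],
  [1.8, 18, 0, 0, 0, 0],
  [0.6, 8, 0, 0, 0, 0],
])

```text
clock: 11.72
tool_pos: [0.5285, 0.1566, 0.2364]
orientation: [180.0, 0.1, -2.2]
force: [0.5, 0.3, -4.7]
opening: 0.052
```

servo_tool([
  [0.2, 2, 0, 0, 0, 0],
  [0, 0, 0, 0, 0, 0],
  [0, 0, 0, 0, 0, 0],
  [0, 0, 0, 0, 0, 0],
])

```text
clock: 12.05
tool_pos: [0.529, 0.1554, 0.2374]
orientation: [180.0, 0.0, -2.3]
force: [0.5, -0.7, -3.7]
opening: 0.0515
```

```bash
python3 look.py b top scene; python3 - <<'E'
from plant import viewer
from h import *
c=viewer.calibration("scene"); p,d=viewer.snapshot("scene"); P=cloud(c,d)
hsv=cv2.cvtColor(p,cv2.COLOR_RGB2HSV); H=hsv[...,0].astype(int)
m=(abs(H-75)<22)&(hsv[...,1]>70)&(P[...,0]>.45)&(P[...,0]<.65)&(P[...,1]>.08)&(P[...,1]<.24)&(P[...,2]>.1)
print(m.sum(),rect(P[m]),np.percentile(P[m][:,2],[1,50,99])); 
import cv2; cv2.imwrite("pics/c1.png",cv2.resize(p[40:290,200:460],None,fx=2.4,fy=2.4,interpolation=cv2.INTER_CUBIC)[...,::-1])
E
```

```text
top blue 197 (array([508.7, 216.1]), array([66.6, 40.8]), 1.9) 0.0847
top red 263 (array([525.6,  96.1]), array([ 42. , 106.8]), 87.6) 0.0847
scene blue 225 (array([548.7, 211.4]), array([46.6, 77.2]), 86.8) 0.0846
scene red 408 (array([529.5,  95.2]), array([ 46.1, 110.4]), 88.2) 0.0848
12.25 [0.52935312 0.15549204 0.23771289] [-1.79991086e+02 -1.11656269e-02 -2.31952356e+00]
726 (array([531.6, 153.1]), array([ 55.5, 100.4]), 86.4) [0.14300161 0.20668187 0.27548956]
```

View pics/c1.png

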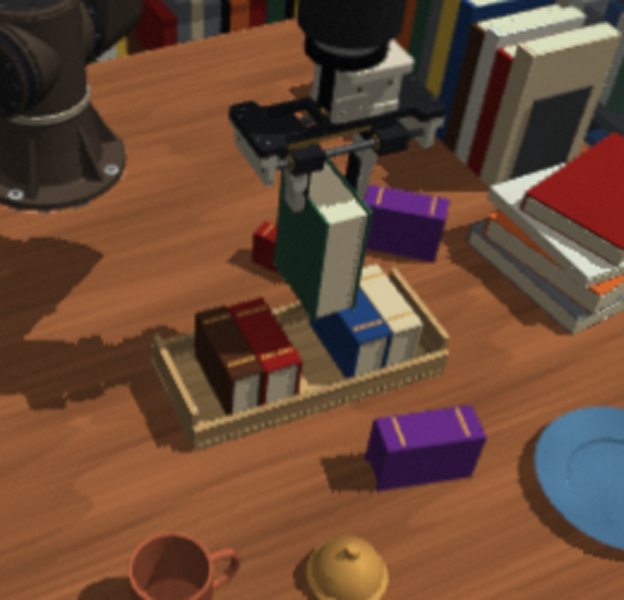

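The crop shows green held upright over the gap, at crop (325,240). In this one view green is at y 153.1 and the red–blue midpoint is 153.5, so it is centred. Lowering now.

servo_tool([
  [0, 0.5, -8, 0, 0, 0],
  [0, 0, -18, 0, 0, 0],
  [0, 0, -22, 0, 0, 0],
  [0, 0, -18, 0, 0, 0],
  [0, 0, -12, 0, 0, 0],
])

```text
clock: 12.72
tool_pos: [0.5282, 0.1559, 0.157]
orientation: [179.9, 0.1, -2.3]
force: [1.3, -0.4, -3.9]
opening: 0.052
```

servo_tool([
  [0, 0, -10, 0, 0, 0],
  [0, 0, -10, 0, 0, 0],
  [0, 0, -8, 0, 0, 0],
  [0, 0, -6, 0, 0, 0],
  [0, 0, -4, 0, 0, 0],
])

```text
clock: 13.13
tool_pos: [0.5293, 0.1565, 0.1209]
orientation: [180.0, 0.0, -2.3]
force: [-0.5, 0.2, -5.0]
opening: 0.0516
```

servo_tool([
  [0, 0, -3, 0, 0, 0],
  [0, 0, -2, 0, 0, 0],
  [0, 0, -1, 0, 0, 0],
  [0, 0, -1, 0, 0, 0],
  [0, 0, 0, 0, 0, 0],
])

```text
clock: 13.55
tool_pos: [0.5294, 0.1566, 0.1147]
orientation: [-180.0, -0.0, -2.3]
force: [-0.2, -0.2, -4.3]
opening: 0.0515
```

servo_tool([
  [0, 0, -1, 0, 0, 0],
  [0, 0, -0.5, 0, 0, 0],
  [0, 0, -0.5, 0, 0, 0],
  [0, 0, 0, 0, 0, 0],
])

```text
clock: 13.88
tool_pos: [0.5293, 0.1565, 0.1125]
orientation: [180.0, 0.0, -2.3]
force: [0.4, -0.6, -4.4]
opening: 0.052
```

servo_tool([
  [0, 0, -0.5, 0, 0, 0],
  [0, 0, -0.5, 0, 0, 0],
  [0, 0, 0, 0, 0, 0],
])

```text
clock: 14.13
tool_pos: [0.5295, 0.1566, 0.1119]
orientation: [-180.0, -0.0, -2.3]
force: [-1.6, 1.0, -0.4]
opening: 0.0516
```

servo_tool([
  [0, 0, -0.3, 0, 0, 0],
  [0, 0, 0, 0, 0, 0],
  [0, 0, 0, 0, 0, 0],
])

```text
clock: 14.38
tool_pos: [0.5296, 0.1566, 0.1119]
orientation: [-180.0, -0.0, -2.3]
force: [-3.1, -0.1, 4.9]
opening: 0.0515
```

The book is on the floor: Fz went from -4.4 to +4.9 N and TCP z is 0.112, as expected. Releasing.

servo_tool([
  [0, 0, 0, 0, 0, 0],
  [0, 0, 0, 0, 0, 0],
  [0, 0, 0, 0, 0, 0],
  [0, 0, 0, 0, 0, 0],
  [0, 0, 0, 0, 0, 0],
], fingers=80)

```text
clock: 14.8
tool_pos: [0.5294, 0.1566, 0.1112]
orientation: [180.0, -0.0, -2.3]
force: [0.2, 0.8, -1.6]
opening: 0.0774
```

servo_tool([
  [0, 0, 5, 0, 0, 0],
  [0, 0, 15, 0, 0, 0],
  [0, 0, 25, 0, 0, 0],
  [0, 0, 30, 0, 0, 0],
  [0, 0, 30, 0, 0, 0],
])

```text
clock: 15.22
tool_pos: [0.529, 0.1563, 0.2175]
orientation: [180.0, 0.0, -2.3]
force: [0.7, 0.6, -1.2]
opening: 0.0801
```

servo_tool([
  [-15, -25, 20, 0, 0, 0],
  [-15, -35, 10, 0, 0, 0],
  [-15, -35, 0, 0, 0, 0],
  [-10, -35, 0, 0, 0, 0],
  [-10, -35, 0, 0, 0, 0],
])

```text
clock: 15.63
tool_pos: [0.4634, -0.0097, 0.2472]
orientation: [-180.0, -0.1, -2.2]
force: [1.4, 0.1, 0.2]
opening: 0.08
```

servo_tool([
  [0, -35, 0, 0, 0, 0],
  [0, -25, 0, 0, 0, 0],
  [0, -10, 0, 0, 0, 0],
  [0, 0, 0, 0, 0, 0],
  [0, 0, 0, 0, 0, 0],
])

```text
clock: 16.05
tool_pos: [0.4643, -0.0786, 0.2464]
orientation: [-180.0, -0.0, -2.4]
force: [0.0, 0.9, 0.2]
opening: 0.0799
```

```bash
python3 look.py e top scene; python3 - <<'E'
from plant import viewer
from h import *
for n in("top","scene"):
    c=viewer.calibration(n); p,d=viewer.snapshot(n); P=cloud(c,d); Z=P[...,2]
    m=(P[...,0]>.44)&(P[...,0]<.62)&(P[...,1]>.08)&(P[...,1]<.24)&(Z>.135)&(Z<.16)
    print(n,m.sum(),rect(P[m]),np.percentile(Z[m],[5,50,95]).round(4))
p=p[100:240,230:430]; cv2.imwrite("pics/c2.png",cv2.resize(p,None,fx=3.5,fy=3.5,interpolation=cv2.INTER_CUBIC)[...,::-1])
E
```

```text
top blue 6 0 0.0877
top red 0 0 nan
scene blue 201 (array([533. , 216.2]), array([ 44. , 113.3]), 81.5) 0.0847
scene red 417 (array([529.6,  95.1]), array([ 45.6, 113.6]), 87.6) 0.0848
16.25 [ 0.46451134 -0.07753329  0.2462333 ] [-1.79997927e+02  6.82936904e-03 -2.19883065e+00]
top 4 (array([579.3, 178.9]), array([3.3, 3.1]), 75.2) [0.1411 0.1451 0.1473]
scene 608 (array([529.4, 155.1]), array([ 53.9, 106. ]), 88.4) [0.1379 0.1431 0.1475]
  return _methods._mean(a, axis=axis, dtype=dtype,
  ret = ret.dtype.type(ret / rcount)
```

View pics/c2.png

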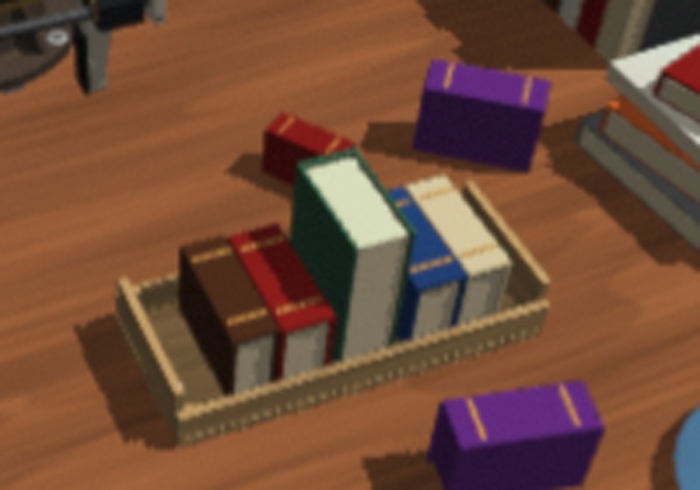

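The crop shows green at (350,250), upright between red (285,280) and blue (430,255). It is square in the row, all the neighbours are standing, and the gripper is clear. Handing in.

```bash
python3 -c "
from plant import ctrl
print(ctrl.close_job())"
```

```text
the job is handed in; nothing more can be done
None
```

The green volume is standing upright between the red and blue dictionaries. The job was handed in at about 16 s, with the gripper open and well clear.

- **Opening the gap:** I pushed blue and then red along the trough with the closed fingers low down, at about 5 N. The gap went from 42 mm to about 71 mm, wider than I planned because the fingers are a little thicker than I assumed.
- **Placing the green volume:** I gripped it across its 52 mm thickness and lowered it in steps of 1 mm or less near the floor. I let go once the vertical force showed it resting on the floor.
- **Last checks (scene camera):**
  - Green is at x 529, y 155 and within about 1° of the trough's direction. Its top is near 0.148 m, which is right for standing on the floor.
  - Red and blue are both upright with their tops at 0.085 m.
- **Checks that failed or disagreed:**
  - The top camera could not confirm the final pose, probably because the arm blocked its view.
  - Blue's final angle read 6° off, most likely because green partly hides it. Before the placing it read square.
  - The cameras differ from the arm's own readings by about 2 mm, within the stated calibration error.

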